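# Roll a lens tube into the V-rest and butt it against the lamp stop

### The arm

A 7-joint arm with a two-finger parallel gripper is mounted at the origin on the work surface. World frame = base frame: x ahead of the robot, y to its left, z up, the work surface at z = 0. Lengths are in m, angles in rad, forces in N, time in s.
With the tool pointing down it reaches from about 0.4 to 0.85 m from the base axis. Payload 6.9 kg.
Tool frame: the origin (TCP) lies on the centre line of the jaws, within the pads' length; the fingertips stand 19 mm ahead of it and the grasp point (between the pads) is the TCP; z points along the fingers, y is the direction in which the jaws open and shut (so a half turn about z gives the same grasp; the last joint's range is limited). The gripper opens to 85 mm and grips with 20 to 120 N. Pads are 22 mm wide; open, the fingers measure 114 mm over their backs; the gripper's body (76 mm by 85 mm) begins 54 mm behind the grasp point. The pads swing forward as they close: fully open they stand 13 mm farther back than shut.
Start: joints at [0.105, 0.507, -0.238, 1.5, 0.126, 1.149, -0.155], TCP at [0.625, -0, 0.25] pointing down, gripper open.
Joint ranges: [-3.08, 3.08], [-0.24, 2.05], [-1.43, 1.35], [0, 2.5], [-1.52, 4.66], [0.17, 1.96], [-2.89, 2.89]. Speed limits (rad/s): [2.39, 2.39, 3.14, 3.14, 3.14, 3.14, 3.14].

### API

Orientations are given as a unit quaternion [w, x, y, z].
In Python, from cell import sense, get_image, calibration, finish_job gives the robot as it stands.
- The arm moves only by the shell command python3 -m creep 'ROWS' [OPENING] [FORCE]. ROWS is JSON, a list of rows, each an object with "dp": the shift along the tool's x, y, z in units of 30 mm (1.0 is 30 mm), a list of three; "turn": the turn about the tool's z in units of 5 degrees (1.0 is 5 degrees). In form: [{"dp": [dx, dy, dz], "turn": turn}, ...]. A call has 1 to 12 rows; each row is the pose to reach, as a shift and turn from the pose commanded when the call began, along the tool's axes at that moment; what a row does not reach only later rows make up. A row lasts 1/10 s, in which the tool goes at most 50 mm and 8.59 degrees, less where a joint would pass 70% of its speed; a pose out of reach is approached as far as the arm can. A call with a gripper value outside its range is refused whole. OPENING is the opening, from 0 (shut) to 1 (fully open), set as the call begins (- or left out, the last holds). The fingers move at their own pace and stop on an object; FORCE is the grip in N (left out, the last holds). Time passes only in rows, so rows that repeat a pose let the fingers close. It gives the time, the measured TCP pose, the force and the opening at its end, in the units of the state.
- sense(): the state, without advancing time (a new reading comes with each control period).
- get_image(name): name is "scene" or "side" or "wrist"; returns (picture, depth): 400x640x3 uint8, blue, green, red; 400x640 float32, m along the optical axis (not along the pixel's ray), 0 where there is no reading.
- calibration(name): a dict with "K" (3x3 intrinsics, pixels), "extrinsics" (4x4, takes a point from camera to world coordinates); the wrist camera has in their place "mount" (4x4, takes a point from camera to tool coordinates, whose origin is the TCP and whose axes are the flange's). Camera axes: x right, y up, looking along -z (the intrinsics and any distortion apply to the point x, -y, -z); pixel columns grow to the right and rows downward; lengths in m; the calibration is good to about 2 mm. A picture is of the moment at which its call begins: read the wrist's pose just before it. calibration takes no time and is no camera call.
- finish_job(): hands the job in, once; it reports no verdict.
The state is a dict: "time": time; "joints": joint angles; "qd": joint speeds; "tau": joint torques, N m; "eef_pos": TCP position; "tool_rot": TCP orientation; "force": force on the tool from outside, world axes, zero at the start; "ft_torque": the same for the moment, N m; "grip_width": opening from 0.0 (shut) to 1.0 (fully open).
Only numpy, scipy, OpenCV 4.12 (cv2) and the standard library are available. Lean on these libraries where they do the work, as an engineer would, in place of code of your own. Each camera call takes 0.05 s, during which the arm holds its last target. There are 200 camera calls.

### The job

Roll the black lens tube along the bench, pushing it by its side with the fingers, up the blue ramp and into the V of the lamp-test rest, and push it endways along the V until its end touches the stop plate in front of the white lamp housing. The tube is only pushed, never lifted or carried; leave the two eyepieces and the slide box where they stand. Finish with the tube lying at rest in the V against the stop and the robot clear of everything.

Things in the scene. Friction and masses are not known exactly. Their poses are not given: they have to be found in the camera images.
- tube_center (a point): Centre of the loose lens tube: a polished, slippery black cylinder with aluminium bands, diameter 44 mm, length 120 mm, about 0.35 kg, lying on the bench, free to roll. Its y axis runs along the tube (ends at +60 and -60 mm); x and z turn as it rolls, z is up at the start. It starts before the ramp, 115 to 145 mm short of the V's bottom line, askew by up to 0.25 rad.
- vrest: The lamp-test rest, fixed to the bench. Origin at bench height below the V's bottom line, half-way along the V. x: the direction to roll the tube (away from the robot); y: along the V to the stop; z up. Ramp and V span y -90 to +90 mm, open at -y. The V's bottom line is 2.5 mm high at x = 0; its far face rises at 45 degrees to 37.5 mm high at x = 35 mm, with a wall to 41 mm behind.
- lip (a point): Middle of the lip (top edge of the blue ramp), axes as vrest, 14 mm above the bench, at vrest x = -20 mm. The ramp rises straight from the bench at vrest x = -86 mm to this lip; beyond it the near aluminium face of the V falls 11.5 mm over 20 mm, so the tube drops into the V once its centre is past the lip.
- stop (a point): Middle of the stop plate's face, axes as vrest, at vrest y = +90 mm, 30 mm above the bench. The plate is 75 mm long along x, 12 mm thick, 56 mm high; behind it stands the white lamp housing, 64 mm high, to vrest y = +172 mm. At the start the tube's near end is clear of the line of this face by 15 mm or more.
- seat (a point): Where the tube's centre lies when it is seated in the V and touches the stop, axes as vrest: vrest x = -4 mm, y = +30 mm, 30 mm above the bench; the tube's axis then lies along y.
- eyepiece_a: Bystander: black microscope eyepiece standing on the bench, 38 mm across, 50 mm high, origin at the centre of its underside. To be left alone.
- eyepiece_b: Bystander: a second, identical eyepiece, origin at the centre of its underside. To be left alone.
- slidebox: Bystander: blue slide box with white lid, 86 x 33 mm (along its x, y), 42 mm high, origin at the centre of its underside. To be left alone.
- tube: The same lens tube, whole; origin and axes as tube_center.
There are look-alikes about, which are no part of the job. Of the things that look like the tube, the smallest one is meant.

How it is judged:
On the way:
1. the tube has rolled (not just slid) through most of half a turn (angle between tube_center's own z axis and vertical above 2.3 rad).
At the end, for the whole second after the job is handed in: The tube lies at rest in the V on both faces (centre within 6 mm across and 4.5 mm in height of the seated position, axis within 0.06 rad of the V), its +y end within 4 mm of the stop face; eyepieces and slide box within 15 mm of where they stood (x of tube_center in the frame of vrest between -0.01 and 0.002 m and z of tube_center in the frame of vrest between 0.025 and 0.034 m and y of tube_center in the frame of vrest between 0.026 and 0.034 m and angle between the y axis of tube_center and the y axis of vrest, either way round below 0.06 rad and linear speed of tube below 0.02 m/s and distance of each of eyepiece_a, eyepiece_b, slidebox from where it was at the start of the episode below 0.015 m); the robot touches nothing.
It fails at once if the tube is lifted (centre more than 48 mm above the bench; crossing the lip needs 36 mm) (height (world z) of tube_center above 0.048 m).
It fails at once if the tube is tipped more than 20 degrees out of level (angle between tube_center's own y axis and vertical below 1.22 rad or angle between tube_center's own y axis and vertical above 1.92 rad).
It fails at once if eyepiece_a is pushed more than 15 mm or knocked over (distance of eyepiece_a from where it was at the start of the episode above 0.015 m or angle between eyepiece_a's own z axis and vertical above 0.5 rad).
It fails at once if eyepiece_b is pushed more than 15 mm or knocked over (distance of eyepiece_b from where it was at the start of the episode above 0.015 m or angle between eyepiece_b's own z axis and vertical above 0.5 rad).
It fails at once if slidebox is pushed more than 15 mm or knocked over (distance of slidebox from where it was at the start of the episode above 0.015 m or angle between slidebox's own z axis and vertical above 0.5 rad).
It also fails if it takes over 56 s, if anything falls off the work surface, if the arm or the gripper's body presses on something with over 40 N, if the wrist force passes 120 N, or if a joint passes its speed limit or range.

## Working session

There is one attempt and no reset: what is moved stays moved. The work goes in short steps, Python scripts to look and compute and a shell command to move; the robot and the scene stay as the last step left them, time stands still between calls to the robot, and variables do not carry over. Pictures are saved under pics/ and viewed, about 8 in all and at most 12, crops included, and the job is handed in when it is done.

```bash
mkdir -p pics; ls
cat > h.py <<'E'
import numpy as np,cv2
from cell import sense,get_image,calibration,finish_job
def pts(name,depth,eef=None):
    c=calibration(name);K=np.array(c["K"]);h,w=depth.shape
    u,v=np.meshgrid(np.arange(w),np.arange(h))
    d=depth
    P=np.stack([(u-K[0,2])/K[0,0]*d,-(v-K[1,2])/K[1,1]*d,-d,np.ones_like(d)],-1)
    T=np.array(c["extrinsics"])
    return (P@T.T)[...,:3]
E
python3 - <<'E'
from h import *
for n in("scene","side"):
    im,d=get_image(n);cv2.imwrite(f"pics/{n}0.png",im);np.save(f"pics/{n}0.npy",d)
    c=calibration(n);print(n,{k:np.round(np.array(v),3).tolist() if not isinstance(v,str) else v for k,v in c.items()})
s=sense();print(s)
E
```

```text
pics
scene {'K': [[499.606, 0.0, 319.662], [0.0, 499.606, 195.324], [0.0, 0.0, 1.0]], 'extrinsics': [[-0.222, -0.624, 0.749, 1.204], [0.975, -0.128, 0.182, 0.198], [-0.017, 0.771, 0.637, 0.658], [0.0, 0.0, 0.0, 1.0]]}
side {'K': [[518.63, 0.0, 315.828], [0.0, 518.63, 200.396], [0.0, 0.0, 1.0]], 'extrinsics': [[0.997, 0.048, -0.063, 0.463], [-0.08, 0.613, -0.786, -0.734], [0.001, 0.789, 0.615, 0.658], [0.0, 0.0, 0.0, 1.0]]}
{'time': 0.1, 'joints': array([ 0.10546438,  0.50827926, -0.23751587,  1.50102452,  0.12571877,
        1.14888001, -0.15480501]), 'qd': array([ 0.00054112, -0.00379054,  0.00058481, -0.00266535, -0.00025485,
       -0.00054767,  0.00014037]), 'tau': array([-4.60960451e-03, -6.21825886e+01, -2.19466478e+00, -2.50204021e+01,
        1.25371566e-02,  7.74859713e-03, -3.76228832e-05]), 'eef_pos': array([ 6.24591976e-01, -6.35695523e-05,  2.49503078e-01]), 'tool_rot': array([-5.49417095e-04,  7.07094030e-01,  7.07119079e-01, -5.82652937e-04]), 'force': array([-0.41011949, -0.23297227, -0.13263174]), 'ft_torque': array([0.03506858, 0.02903207, 0.02325655]), 'grip_width': 1.0015429295860778}
```

View pics/scene0.png

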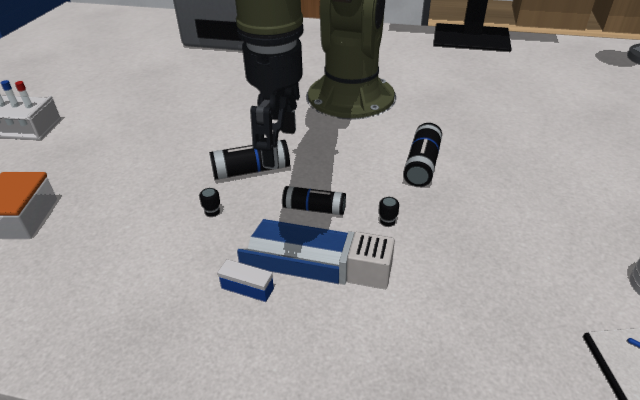

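View pics/side0.png

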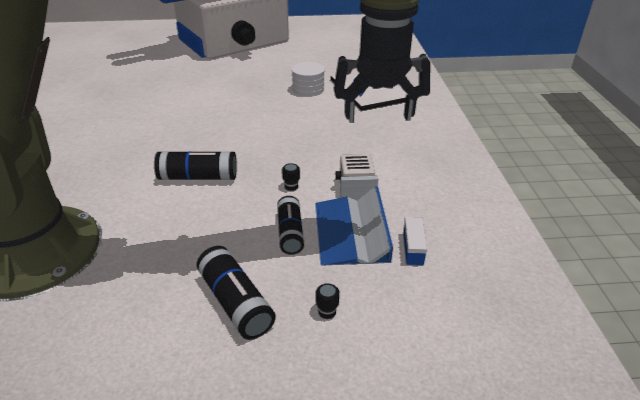

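Scene view: the tube candidates are (250,160), (423,153) and (314,200). The last one (side view 290,225) is the smallest and lies before the ramp (295,235), so it fits. The eyepieces are at (209,200) and (388,210), the lamp at (370,258) and the slide box at (246,280). Next I'll measure and check a crop.

Run:
```python
from h import *
im=cv2.imread("pics/scene0.png");d=np.load("pics/scene0.npy");P=pts("scene",d)
im2=cv2.imread("pics/side0.png");d2=np.load("pics/side0.npy");P2=pts("side",d2)
a=cv2.resize(im[120:300,190:450],None,fx=2.2,fy=2.2,interpolation=cv2.INTER_CUBIC)
b=cv2.resize(im2[140:330,180:440],None,fx=.85,fy=.85)
cv2.imwrite("pics/crop0.png",a)
def rep(nm,Q):
    m=Q.mean(0);r=cv2.minAreaRect(Q[:,:2].astype(np.float32));print(nm,len(Q),'rect c',np.round(r[0],4),'size',np.round(r[1],4),'ang',round(r[2],1),'z',np.round(np.percentile(Q[:,2],[2,50,98]),4))
for nm,I,D,PP,boxes in (("scene",im,d,P,dict(tube=(275,175,355,225),big1=(205,130,295,185),big2=(400,115,450,190),eA=(195,180,225,222),eB=(375,190,405,230),box=(210,250,280,305))),
  ("side",im2,d2,P2,dict(tube=(270,190,308,258),big1=(190,240,280,345),big2=(150,145,240,185),eA=(310,275,345,325),eB=(278,155,305,195),box=(398,210,430,270)))):
  for k,(x0,y0,x1,y1) in boxes.items():
    Q=PP[y0:y1,x0:x1].reshape(-1,3);dd=D[y0:y1,x0:x1].ravel()
    Q=Q[(dd>0)&(Q[:,2]>.008)&(Q[:,2]<.1)]
    rep(nm+' '+k,Q)
  bl=np.median(PP[300:330,300:340,2] if nm=="scene" else PP[300:330,450:480,2]);print('bench z',bl)
  hsv=cv2.cvtColor(I,cv2.COLOR_BGR2HSV)
  m=(hsv[...,0]>100)&(hsv[...,0]<125)&(hsv[...,1]>120)&(hsv[...,2]>60)&(D>0)
  R=(235,215,350,285) if nm=="scene" else (310,180,400,270)
  mm=np.zeros_like(m);mm[R[1]:R[3],R[0]:R[2]]=m[R[1]:R[3],R[0]:R[2]]
  rp=mm&(PP[...,2]<.016)
  n,l,st,_=cv2.connectedComponentsWithStats(rp.astype(np.uint8));i=1+np.argmax(st[1:,4]);rep(nm+' ramp',PP[l==i])
  print(cv2.boxPoints(cv2.minAreaRect(PP[l==i][:,:2].astype(np.float32))).round(4).tolist())
```

```text
scene tube 1390 rect c [0.4786 0.0087] size [0.0424 0.1221] ang 4.0 z [0.011  0.0365 0.0457]
scene big1 1686 rect c [ 0.3826 -0.1545] size [0.0545 0.165 ] ang 28.8 z [0.0123 0.0474 0.0621]
scene big2 1669 rect c [0.2817 0.208 ] size [0.0601 0.1727] ang 85.2 z [0.0133 0.0531 0.0618]
scene eA 442 rect c [ 0.5274 -0.1874] size [0.035  0.0363] ang 0.5 z [0.0099 0.0435 0.0528]
scene eB 462 rect c [0.4835 0.1556] size [0.037 0.036] ang 39.1 z [0.0099 0.0437 0.0525]
scene box 2103 rect c [ 0.6645 -0.0503] size [0.0867 0.1002] ang 81.8 z [0.0092 0.0358 0.044 ]
bench z 0.00014571083204245605
scene ramp 1667 rect c [0.5561 0.0018] size [0.1708 0.0669] ang 88.4 z [0.0002 0.0075 0.0143]
[[0.5202999711036682, -0.08259999752044678], [0.5871999859809875, -0.08449999988079071], [0.5920000076293945, 0.08619999885559082], [0.5250999927520752, 0.08810000121593475]]
side tube 1254 rect c [0.473  0.0101] size [0.0441 0.1258] ang 1.1 z [0.012  0.0397 0.0461]
side big1 3708 rect c [ 0.4158 -0.1359] size [0.1526 0.1684] ang 27.0 z [0.0147 0.0542 0.0622]
side big2 2268 rect c [0.2793 0.2073] size [0.0614 0.1667] ang 85.1 z [0.0107 0.047  0.0622]
side eA 644 rect c [ 0.5254 -0.1888] size [0.038  0.0348] ang 32.0 z [0.0105 0.0473 0.053 ]
side eB 383 rect c [0.4814 0.1549] size [0.0364 0.0338] ang 37.9 z [0.009  0.0408 0.0532]
side box 935 rect c [ 0.6957 -0.0537] size [0.0898 0.0334] ang 81.7 z [0.0099 0.0418 0.0448]
bench z 0.0007261028910519607
side ramp 2183 rect c [0.5598 0.0078] size [0.1832 0.0662] ang 89.0 z [0.0009 0.0078 0.0149]
[[0.5250999927520752, -0.08320000022649765], [0.5911999940872192, -0.0843999981880188], [0.5943999886512756, 0.09880000352859497], [0.5282999873161316, 0.09989999979734421]]
```

View pics/crop0.png

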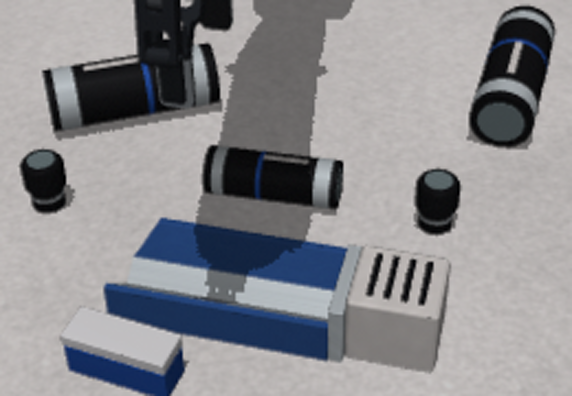

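Crop: the small tube at crop (273,178) is clearly the smallest of the three and is the one just before the ramp. I'll fit its axis, the ramp and the stop more closely.

```bash
cat >> h.py <<'E'
from scipy.optimize import least_squares
def tubefit(Q,z=0.022,x0=0.475,y0=0.01,yaw0=0.0):
    # yaw: tube axis direction (-sin,cos)
    def f(p):
        n=np.array([np.cos(p[1]),np.sin(p[1])]); s=(Q[:,:2]-[0,y0])@n-p[0]*np.cos(p[1])
        return np.hypot(s,Q[:,2]-p[2])-.022
    r=least_squares(f,[x0,yaw0,z],loss='soft_l1',f_scale=.002)
    x,yaw,zz=r.x; t=np.array([-np.sin(yaw),np.cos(yaw)])
    good=abs(r.fun)<.003
    L=np.percentile((Q[good][:,:2]-[x,y0])@t,[.5,99.5]); c=np.array([x,y0])+t*L.mean()
    return dict(c=c.round(4),yaw=round(yaw,4),z=round(zz,4),L=round(L[1]-L[0],4),ends=[(np.array([x,y0])+t*l).round(4).tolist() for l in L],rms=round(np.sqrt((r.fun[good]**2).mean()),4))
E
python3 - <<'E'
from h import *
A=[]
for n,(x0,y0,x1,y1),R in(("scene",(275,175,355,225),(225,210,400,295)),("side",(270,190,308,258),(305,145,400,270))):
    d=np.load(f"pics/{n}0.npy");P=pts(n,d)
    Q=P[y0:y1,x0:x1].reshape(-1,3);Q=Q[(d[y0:y1,x0:x1].ravel()>0)&(Q[:,2]>.01)&(Q[:,2]<.06)&(Q[:,0]<.52)];A.append(Q)
    print(n,tubefit(Q))
    S=P[R[1]:R[3],R[0]:R[2]].reshape(-1,3)
    for nm,k in dict(plate=(S[:,2]>.0535)&(S[:,2]<.058)&(S[:,0]>.55),lamp=(S[:,2]>.0615)&(S[:,2]<.067)&(S[:,0]>.55),wall=(S[:,2]>.039)&(S[:,2]<.043)&(S[:,0]>.6)&(S[:,1]<.09),wall_any=(S[:,2]>.0375)&(S[:,2]<.0395)&(S[:,0]>.6)&(S[:,1]<.09)).items():
        q=S[k]; 
        if len(q)>10:print(nm,len(q),cv2.boxPoints(cv2.minAreaRect(q[:,:2].astype(np.float32))).round(4).tolist())
print(tubefit(np.vstack(A)))
E
```

```text
scene {'c': array([0.4728, 0.0086]), 'yaw': np.float64(0.0156), 'z': np.float64(0.0225), 'L': np.float64(0.1193), 'ends': [[0.4737, -0.0511], [0.4719, 0.0682]], 'rms': np.float64(0.0012)}
plate 286 [[0.580299973487854, 0.09549999982118607], [0.6549000144004822, 0.09350000321865082], [0.6571000218391418, 0.1753000020980835], [0.5824999809265137, 0.17730000615119934]]
lamp 1149 [[0.5841000080108643, 0.10819999873638153], [0.6509000062942505, 0.10559999942779541], [0.6535000205039978, 0.17499999701976776], [0.5867000222206116, 0.17749999463558197]]
wall 605 [[0.642799973487854, -0.09350000321865082], [0.7148000001907349, -0.09679999947547913], [0.7231000065803528, 0.08449999988079071], [0.6510000228881836, 0.08780000358819962]]
wall_any 225 [[0.6435999870300293, -0.08529999852180481], [0.7168999910354614, -0.08709999918937683], [0.7210999727249146, 0.08739999681711197], [0.6478000283241272, 0.08919999748468399]]
side {'c': array([0.4729, 0.0097]), 'yaw': np.float64(0.0164), 'z': np.float64(0.0226), 'L': np.float64(0.1213), 'ends': [[0.4739, -0.0509], [0.4719, 0.0703]], 'rms': np.float64
[... 217 characters left out ...]
8, 0.10530000180006027], [0.6485999822616577, 0.1039000004529953], [0.6502000093460083, 0.17790000140666962], [0.5860000252723694, 0.179299995303154]]
wall 61 [[0.6419000029563904, -0.0820000022649765], [0.649399995803833, -0.08209999650716782], [0.6534000039100647, 0.08389999717473984], [0.6459000110626221, 0.08410000056028366]]
wall_any 170 [[0.6401000022888184, -0.08389999717473984], [0.6496999859809875, -0.08420000225305557], [0.6541000008583069, 0.08950000256299973], [0.6445000171661377, 0.08980000019073486]]
{'c': array([0.4728, 0.0093]), 'yaw': np.float64(0.016), 'z': np.float64(0.0225), 'L': np.float64(0.1206), 'ends': [[0.4738, -0.0509], [0.4719, 0.0696]], 'rms': np.float64(0.0011)}
```

```bash
python3 -m creep '[{"dp":[0,-1,0.5],"turn":1.5},{"dp":[0.1,-2,1],"turn":3.2},{"dp":[0.1,-3,1.5],"turn":4.8},{"dp":[0.2,-4,2],"turn":6.5},{"dp":[0.2,-5,2.5],"turn":8.2},{"dp":[0.3,-6,3],"turn":9.9},{"dp":[0.3,-6.5,3.5],"turn":11.6},{"dp":[0.3,-7,4],"turn":13.3},{"dp":[0.3,-7,4.5],"turn":15},{"dp":[0.3,-7,4.5],"turn":16.7},{"dp":[0.3,-7,4.5],"turn":18.3},{"dp":[0.3,-7,4.5],"turn":18.3}]' 0.5
python3 - <<'E'
from h import *
for n in("side","scene"):
    im,d=get_image(n);P=pts(n,d);e=sense()["eef_pos"]
    m=(abs(P[...,0]-e[0])<.03)&(abs(P[...,1]-e[1])<.07)&(P[...,2]>.05)&(P[...,2]<e[2]+.04)&(d>0)
    Q=P[m];k=Q[:,2]<np.percentile(Q[:,2],30);print(n,e,len(Q),'z min',np.percentile(Q[:,2],[.5,1,2,5]).round(4),'x',np.percentile(Q[k,0],[1,99]).round(4),'y',np.percentile(Q[k,1],[1,25,50,75,99]).round(4))
    if n=="side":cv2.imwrite("pics/side1.png",cv2.resize(im[60:360,100:480],None,fx=2,fy=2))
s=sense();print(s["joints"].round(3),s["tool_rot"].round(4),s["grip_width"])
E
```

```text
time: 1.3
eef_pos: [0.4148, 0.0091, 0.115]
tool_rot: [0.0, 1.0, -0.014, -0.0]
force: [0.9, -0.6, 0.4]
grip_width: 0.498
side [0.41487733 0.00911691 0.11513646] 291 z min [0.0976 0.0981 0.0988 0.1015] x [0.4025 0.4253] y [-0.0266 -0.023  -0.0191 -0.0169  0.0325]
scene [0.4149566  0.00908785 0.11520992] 536 z min [0.1006 0.1009 0.1022 0.1058] x [0.4043 0.4277] y [-0.0275 -0.0169 -0.0137  0.0351  0.0427]
[-0.208  0.386  0.173  2.212 -0.123  0.553 -1.535] [ 1.000e-04  9.999e-01 -1.090e-02 -1.000e-04] 0.5036414589585219
```

View pics/side1.png

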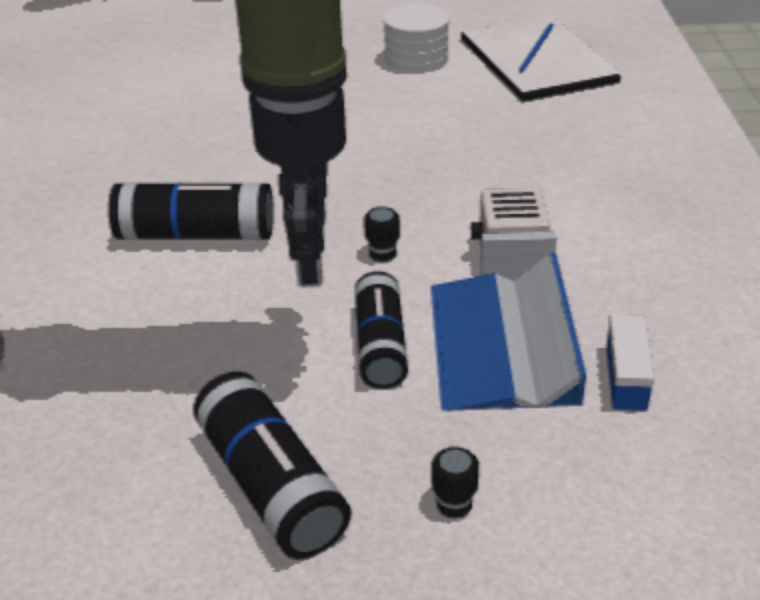

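The side view shows the fingers at (305,270), clear and behind the tube at (380,330). The tips are about 16.5 mm below the TCP. I'll lower and start pushing.

```bash
python3 -m creep '[{"dp":[0,0,0.8],"turn":0},{"dp":[0,0,1.6],"turn":0},{"dp":[0,0,2.3],"turn":0},{"dp":[0,0,2.6],"turn":0},{"dp":[0,0,2.7],"turn":0},{"dp":[0,0,2.7],"turn":0},{"dp":[0.2,0,2.7],"turn":0},{"dp":[0.4,0,2.7],"turn":0},{"dp":[0.5,0,2.7],"turn":0},{"dp":[0.6,0,2.7],"turn":0},{"dp":[0.7,0,2.7],"turn":0},{"dp":[0.8,0,2.7],"turn":0}]'
python3 -m creep '[{"dp":[0.1,0,0],"turn":0},{"dp":[0.2,0,0],"turn":0},{"dp":[0.3,0,0],"turn":0},{"dp":[0.4,0,0],"turn":0},{"dp":[0.5,0,0],"turn":0},{"dp":[0.6,0,0],"turn":0},{"dp":[0.7,0,0],"turn":0},{"dp":[0.8,0,0],"turn":0},{"dp":[0.9,0,0],"turn":0},{"dp":[1.0,0,0],"turn":0},{"dp":[1.1,0,0],"turn":0},{"dp":[1.2,0,0],"turn":0}]'
python3 - <<'E'
from h import *
for n in("scene",):
    im,d=get_image(n);P=pts(n,d);cv2.imwrite("pics/scene2.png",cv2.resize(im[130:310,190:450],None,fx=2.5,fy=2.5))
    e=sense()["eef_pos"]
    m=(d>0)&(P[...,0]>e[0]+.015)&(P[...,0]<.6)&(abs(P[...,1]-.01)<.08)&(P[...,2]>.017)&(P[...,2]<.06)
    if m.sum()>100:print(tubefit(P[m],x0=e[0]+.033),e)
E
```

```text
time: 2.6
eef_pos: [0.4392, 0.0084, 0.0343]
tool_rot: [-0.0, 1.0, -0.013, -0.0]
force: [-0.2, -0.4, 0.3]
grip_width: 0.497
time: 3.8
eef_pos: [0.4752, 0.0074, 0.0343]
tool_rot: [-0.0, 1.0, -0.013, -0.0]
force: [0.0, 0.1, -0.4]
grip_width: 0.502
{'c': array([0.5084, 0.0089]), 'yaw': np.float64(0.0153), 'z': np.float64(0.0223), 'L': np.float64(0.1191), 'ends': [[0.5093, -0.0507], [0.5075, 0.0685]], 'rms': np.float64(0.0012)} [0.47584465 0.00738843 0.03430553]
```

View pics/scene2.png

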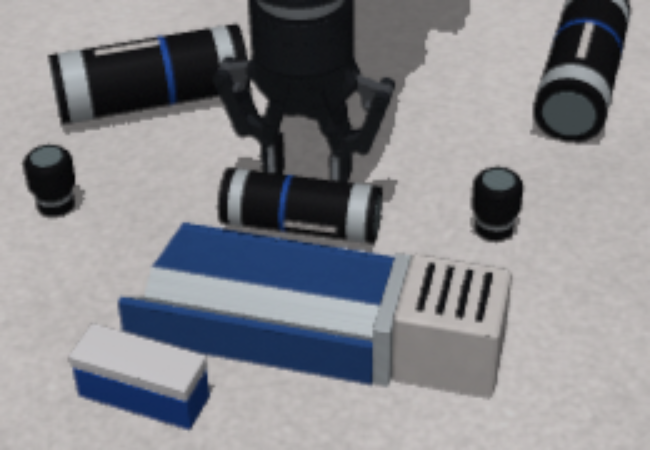

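The view shows the tube at (300,205), ahead of both fingers, with its white stripe turned forward, so it is rolling. The bystanders are untouched, so I'll carry on.

```bash
python3 -m creep '[{"dp":[0.1,0,0],"turn":0},{"dp":[0.2,0,0],"turn":0},{"dp":[0.3,0,0],"turn":0},{"dp":[0.4,0,0],"turn":0},{"dp":[0.5,0,0],"turn":0},{"dp":[0.6,0,0],"turn":0},{"dp":[0.7,0,0],"turn":0},{"dp":[0.8,0,0],"turn":0},{"dp":[0.9,0,0],"turn":0},{"dp":[1.0,0,0],"turn":0},{"dp":[1.1,0,0],"turn":0},{"dp":[1.2,0,0],"turn":0}]'
python3 -m creep '[{"dp":[0.1,0,0],"turn":0},{"dp":[0.2,0,0],"turn":0},{"dp":[0.3,0,0],"turn":0},{"dp":[0.4,0,0],"turn":0},{"dp":[0.5,0,0],"turn":0},{"dp":[0.6,0,-0.03],"turn":0},{"dp":[0.7,0,-0.05],"turn":0},{"dp":[0.8,0,-0.08],"turn":0},{"dp":[0.9,0,-0.1],"turn":0},{"dp":[1.0,0,-0.1],"turn":0},{"dp":[1.0,0,-0.1],"turn":0},{"dp":[1.0,0,-0.1],"turn":0}]'
python3 - <<'E'
from h import *
n="scene"
im,d=get_image(n);P=pts(n,d);cv2.imwrite("pics/scene3.png",cv2.resize(im[130:310,190:450],None,fx=2.5,fy=2.5))
e=sense()["eef_pos"]
m=(d>0)&(P[...,0]>e[0]+.015)&(P[...,0]<.64)&(abs(P[...,1]-.01)<.07)&(P[...,2]>.033)&(P[...,2]<.07)
if m.sum()>100:print(tubefit(P[m],x0=e[0]+.033,z=.034),e)
E
```

```text
time: 5.05
eef_pos: [0.511, 0.0065, 0.0342]
tool_rot: [-0.0, 1.0, -0.013, -0.0]
force: [-2.2, -0.3, 1.4]
grip_width: 0.498
time: 6.25
eef_pos: [0.5416, 0.0056, 0.0373]
tool_rot: [0.0, 1.0, -0.013, 0.001]
force: [0.3, -0.3, -0.4]
grip_width: 0.498
{'c': array([0.5739, 0.0076]), 'yaw': np.float64(-0.0244), 'z': np.float64(0.0331), 'L': np.float64(0.1194), 'ends': [[0.5725, -0.0521], [0.5754, 0.0673]], 'rms': np.float64(0.0012)} [0.54146157 0.00562556 0.03730771]
```

View pics/scene3.png

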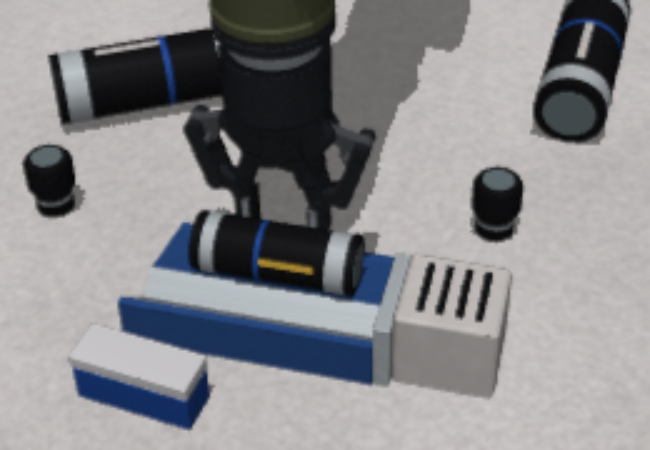

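The tube is on the ramp at (277,250), parallel to the V and about 17 mm short of the lip. A gold stripe is now showing, so it has rolled well round. Next I'll push it over the lip, stop, then back off.

```bash
python3 -m creep '[{"dp":[0.1,0,0],"turn":0},{"dp":[0.2,0,0],"turn":0},{"dp":[0.3,0,-0.02],"turn":0},{"dp":[0.4,0,-0.04],"turn":0},{"dp":[0.5,0,-0.06],"turn":0},{"dp":[0.6,0,-0.08],"turn":0},{"dp":[0.7,0,-0.1],"turn":0},{"dp":[0.8,0,-0.1],"turn":0},{"dp":[0.85,0,-0.1],"turn":0},{"dp":[0.85,0,-0.1],"turn":0},{"dp":[0.85,0,-0.1],"turn":0},{"dp":[0.85,0,-0.1],"turn":0}]'
python3 - <<'E'
from h import *
n="scene"
im,d=get_image(n);P=pts(n,d)
e=sense()["eef_pos"]
m=(d>0)&(P[...,0]>e[0]+.015)&(P[...,0]<.66)&(abs(P[...,1]-.01)<.07)&(P[...,2]>.042)&(P[...,2]<.07)
if m.sum()>100:print(tubefit(P[m],x0=e[0]+.033,z=.03),e)
E
```

```text
time: 7.5
eef_pos: [0.5663, 0.005, 0.0402]
tool_rot: [-0.0, 1.0, -0.013, -0.0]
force: [-0.4, -0.5, 0.8]
grip_width: 0.504
{'c': array([0.6076, 0.0069]), 'yaw': np.float64(-0.0219), 'z': np.float64(0.0303), 'L': np.float64(0.1192), 'ends': [[0.6063, -0.0527], [0.6089, 0.0665]], 'rms': np.float64(0.0011)} [0.5663067  0.00499578 0.04026539]
```

The tube is seated in the V: z 30.3 mm, yaw matches the V, and its −y end is at y = −0.053. It needs about 27 mm along the V. I'll back off, rise, shut the fingers, turn back and move beyond the −y end.

```bash
python3 -m creep '[{"dp":[-0.5,0,0],"turn":0},{"dp":[-0.6,0,-1],"turn":0},{"dp":[-0.5,0.3,-2.2],"turn":-1.5},{"dp":[0,0.8,-3.3],"turn":-3.2},{"dp":[0.5,1.4,-3.3],"turn":-4.8},{"dp":[1,2,-3.3],"turn":-6.5},{"dp":[1.3,2.6,-3.3],"turn":-8.1},{"dp":[1.45,3.1,-3.3],"turn":-9.8},{"dp":[1.45,3.1,-3.3],"turn":-11.4},{"dp":[1.45,3.1,-3.3],"turn":-13.1},{"dp":[1.45,3.1,-3.3],"turn":-14.7},{"dp":[1.45,3.1,-3.3],"turn":-16.3}]' 0
python3 -m creep '[{"dp":[0,0,0],"turn":-1.7},{"dp":[0,0,0],"turn":-1.7},{"dp":[0,0,0.5],"turn":-1.7},{"dp":[0,0,1],"turn":-1.7},{"dp":[0,0,1],"turn":-1.7}]'
python3 - <<'E'
from h import *
for n in("side","scene"):
    im,d=get_image(n);P=pts(n,d);e=sense()["eef_pos"]
    m=(abs(P[...,0]-e[0])<.03)&(abs(P[...,1]-e[1])<.03)&(P[...,2]>.06)&(P[...,2]<e[2]+.02)&(d>0)
    Q=P[m];print(n,e,len(Q),np.percentile(Q,[1,99],axis=0).round(4).tolist())
m=(d>0)&(P[...,0]>.57)&(P[...,0]<.66)&(abs(P[...,1]-.01)<.07)&(P[...,2]>.042)&(P[...,2]<.058)
print(tubefit(P[m],x0=.607,z=.03))
print(sense()["tool_rot"].round(4),sense()["grip_width"])
E
```

```text
time: 8.75
eef_pos: [0.6073, -0.0893, 0.1392]
tool_rot: [-0.0, 0.764, 0.645, -0.0]
force: [0.6, 0.4, 0.5]
grip_width: -0.0
time: 9.25
eef_pos: [0.6061, -0.0891, 0.1075]
tool_rot: [-0.001, 0.718, 0.696, -0.001]
force: [0.6, 0.1, 0.5]
grip_width: 0.001
side [ 0.60678777 -0.08907947  0.10857554] 276 [[0.5916, -0.1013, 0.0912], [0.6187, -0.083, 0.1283]]
scene [ 0.60739384 -0.08903268  0.10933463] 205 [[0.5996, -0.0989, 0.09], [0.6213, -0.0789, 0.1271]]
{'c': array([0.6074, 0.0068]), 'yaw': np.float64(-0.0264), 'z': np.float64(0.0303), 'L': np.float64(0.1196), 'ends': [[0.6058, -0.053], [0.609, 0.0666]], 'rms': np.float64(0.0012)}
[-2.000e-04  7.171e-01  6.970e-01 -2.000e-04] -0.0018703134086661872
```

```bash
python3 -m creep '[{"dp":[0,0,0.8],"turn":0},{"dp":[0,0,1.5],"turn":0},{"dp":[0,0,2.1],"turn":0},{"dp":[0,0,2.27],"turn":0},{"dp":[0,0,2.27],"turn":0},{"dp":[0.2,0,2.27],"turn":0},{"dp":[0.4,0,2.27],"turn":0},{"dp":[0.5,0,2.27],"turn":0},{"dp":[0.6,0,2.27],"turn":0},{"dp":[0.65,0,2.27],"turn":0},{"dp":[0.7,0,2.27],"turn":0},{"dp":[0.75,0,2.27],"turn":0}]'
python3 -m creep '[{"dp":[0.07,0,0],"turn":0},{"dp":[0.14,0,0],"turn":0},{"dp":[0.21,0,0],"turn":0},{"dp":[0.28,0,0],"turn":0},{"dp":[0.35,0,0],"turn":0},{"dp":[0.42,0,0],"turn":0},{"dp":[0.49,0,0],"turn":0},{"dp":[0.56,0,0],"turn":0},{"dp":[0.63,0,0],"turn":0},{"dp":[0.7,0,0],"turn":0},{"dp":[0.77,0,0],"turn":0},{"dp":[0.8,0,0],"turn":0}]'
python3 - <<'E'
from h import *
n="scene"
im,d=get_image(n);P=pts(n,d);cv2.imwrite("pics/scene4.png",cv2.resize(im[130:310,190:450],None,fx=2.5,fy=2.5))
m=(d>0)&(P[...,0]>.57)&(P[...,0]<.66)&(P[...,1]>-.04)&(P[...,1]<.12)&(P[...,2]>.042)&(P[...,2]<.0535)
print(tubefit(P[m],x0=.607,z=.03),sense()["eef_pos"])
E
```

```text
time: 10.55
eef_pos: [0.6081, -0.0667, 0.0412]
tool_rot: [0.0, 0.716, 0.698, -0.0]
force: [-0.7, 0.5, -0.1]
grip_width: 0.001
time: 11.75
eef_pos: [0.6087, -0.0422, 0.0412]
tool_rot: [-0.0, 0.716, 0.698, 0.0]
force: [0.6, -2.6, -0.4]
grip_width: -0.0
{'c': array([0.609 , 0.0252]), 'yaw': np.float64(-0.0824), 'z': np.float64(0.03), 'L': np.float64(0.1238), 'ends': [[0.604, -0.0365], [0.6141, 0.0869]], 'rms': np.float64(0.0014)} [ 0.60869696 -0.04207367  0.04116843]
```

View pics/scene4.png

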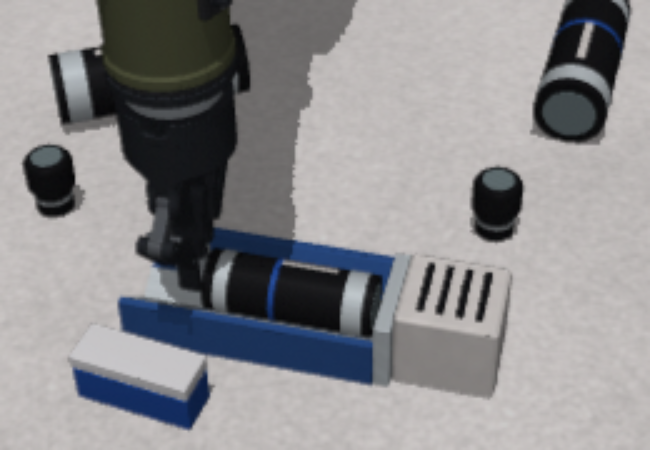

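The tube lies in the V at (290,290), its end a few mm short of the stop plate at (390,315). I'll push slowly and watch the force.

```bash
python3 -m creep '[{"dp":[0.04,0,0],"turn":0},{"dp":[0.08,0,0],"turn":0},{"dp":[0.12,0,0],"turn":0},{"dp":[0.12,0,0],"turn":0}]'; python3 -m creep '[{"dp":[0.02,0,0],"turn":0},{"dp":[0.04,0,0],"turn":0},{"dp":[0.04,0,0],"turn":0}]'
```

```text
time: 12.2
eef_pos: [0.6088, -0.0387, 0.0412]
tool_rot: [-0.0, 0.716, 0.698, 0.0]
force: [-0.3, -2.0, 0.3]
grip_width: 0.0
time: 12.5
eef_pos: [0.6088, -0.0378, 0.0412]
tool_rot: [-0.0, 0.716, 0.698, -0.0]
force: [-0.2, -1.8, 0.4]
grip_width: 0.002
```

```bash
for i in 1 2; do python3 -m creep '[{"dp":[0.02,0,0],"turn":0},{"dp":[0.04,0,0],"turn":0},{"dp":[0.04,0,0],"turn":0}]'|grep -E "eef|force"; done
python3 - <<'E'
from h import *
im,d=get_image("scene");P=pts("scene",d)
m=(d>0)&(P[...,0]>.57)&(P[...,0]<.66)&(P[...,1]>-.01)&(P[...,1]<.12)&(P[...,2]>.042)&(P[...,2]<.0535)
print(tubefit(P[m],x0=.607,z=.03))
E
```

```text
eef_pos: [0.6088, -0.0365, 0.0412]
force: [0.4, -2.1, -0.4]
eef_pos: [0.6089, -0.0353, 0.0412]
force: [0.3, -0.8, -0.3]
{'c': array([0.6101, 0.0415]), 'yaw': np.float64(-0.1315), 'z': np.float64(0.03), 'L': np.float64(0.1021), 'ends': [[0.6034, -0.0092], [0.6168, 0.0921]], 'rms': np.float64(0.0014)}
```

```bash
for i in 1; do python3 -m creep '[{"dp":[0.02,0,0],"turn":0},{"dp":[0.04,0,0],"turn":0},{"dp":[0.04,0,0],"turn":0}]'|grep -E "eef|force"; done;  python3 -m creep '[{"dp":[0.02,0,0],"turn":0},{"dp":[0.04,0,0],"turn":0},{"dp":[0.04,0,0],"turn":0}]'|grep -E "eef|force"; python3 -m creep '[{"dp":[0.02,0,0],"turn":0},{"dp":[0.04,0,0],"turn":0},{"dp":[0.04,0,0],"turn":0}]'|grep -E "eef|force"
```

```text
eef_pos: [0.6089, -0.0347, 0.0412]
force: [-0.3, -4.6, 0.9]
eef_pos: [0.6089, -0.0347, 0.0412]
force: [-1.0, -6.8, -0.5]
eef_pos: [0.6089, -0.0347, 0.0412]
force: [-1.2, -9.5, 1.3]
```

The motion has stopped at −0.0347 and the force is climbing, so the tube is against the stop. I'll back off and rise.

```bash
python3 -m creep '[{"dp":[-0.1,0,0],"turn":0},{"dp":[-0.3,0,0],"turn":0},{"dp":[-0.7,0,0],"turn":0},{"dp":[-1,0,0],"turn":0},{"dp":[-1,0,-1],"turn":0},{"dp":[-1,0,-2.3],"turn":0},{"dp":[-1,-1,-3.6],"turn":0},{"dp":[-1,-2.4,-5],"turn":0},{"dp":[-1,-3.8,-6],"turn":0},{"dp":[-1,-5,-6],"turn":0},{"dp":[-1,-5,-6],"turn":0},{"dp":[-1,-5,-6],"turn":0}]'
python3 - <<'E'
from h import *
for n in("side","scene"):
    im,d=get_image(n);P=pts(n,d)
    m=(d>0)&(P[...,0]>.585)&(P[...,0]<.63)&(P[...,1]>-.07)&(P[...,1]<.085)&(P[...,2]>.042)&(P[...,2]<.056)
    print(n,tubefit(P[m],x0=.607,z=.03,y0=.03))
    for k,c in dict(eA=(.526,-.188),eB=(.4825,.155),box=(.6957,-.0537)).items():
        q=P[(d>0)&(np.hypot(P[...,0]-c[0],P[...,1]-c[1])<(.06 if k=="box" else .03))&(P[...,2]>.01)&(P[...,2]<.06)&((P[...,0]>.665)|(k!="box"))]
        print(k,np.round(cv2.minAreaRect(q[:,:2].astype(np.float32))[0],4))
    if n=="side":cv2.imwrite("pics/side5.png",cv2.resize(im[130:300,270:450],None,fx=3.3,fy=3.3))
E
```

```text
time: 15.25
eef_pos: [0.4578, -0.0586, 0.222]
tool_rot: [0.001, 0.717, 0.697, 0.0]
force: [0.6, -0.1, 0.5]
grip_width: -0.002
side {'c': array([0.6076, 0.0297]), 'yaw': np.float64(-0.0254), 'z': np.float64(0.0307), 'L': np.float64(0.1085), 'ends': [[0.6062, -0.0245], [0.609, 0.0839]], 'rms': np.float64(0.001)}
eA [ 0.5249 -0.1886]
eB [0.4807 0.1547]
box [ 0.6961 -0.053 ]
scene {'c': array([0.6081, 0.0299]), 'yaw': np.float64(-0.0282), 'z': np.float64(0.0302), 'L': np.float64(0.1097), 'ends': [[0.6065, -0.0249], [0.6096, 0.0847]], 'rms': np.float64(0.0012)}
eA [ 0.5274 -0.1868]
eB [0.4845 0.1561]
box [ 0.697  -0.0551]
```

View pics/side5.png

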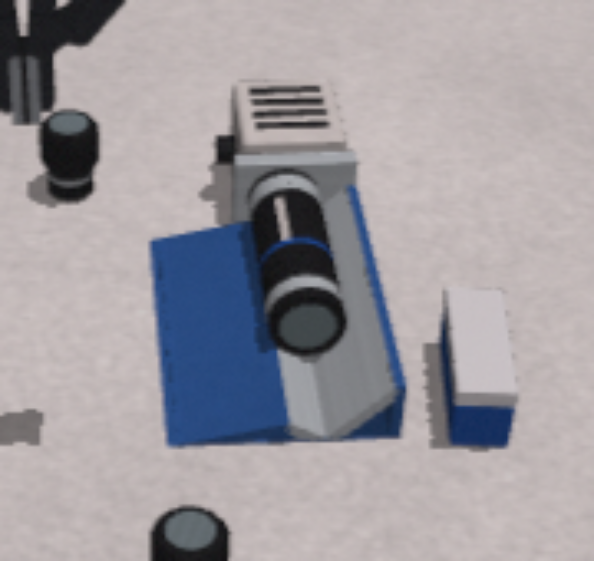

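The side view shows the tube in the V with its far end against the plate at (285,175). The robot is clear, and the bystanders are where they stood.

```bash
python3 -c "
from cell import finish_job;print(finish_job())"
```

```text
the job is handed in; nothing more can be done
None
```

The small lens tube is lying in the V against the stop plate, and the job is handed in. I rolled it up the ramp and over the lip with the two half-open fingers, then pushed it endways with the shut fingers. It was not lifted, and about 15 s of the 56 s were used.

**What the last checks showed:**
- **Seating:** the tube's axis was 30.2–30.7 mm high at x = 0.608, within about 0.006 rad of the V.
- **Against the stop:** during the last nudges the tool stopped moving while the force rose from 1 to 9.5 N. The tube's near end was at y = −0.025, which puts its far end at about 0.095. I had measured the stop face at about 0.094–0.096.
- **Rolling:** I judged this only from the stripes on the tube and about 135 mm of travel, which is roughly 6 rad if it did not slip. I did not measure the angle.
- **Bystanders and robot:** the eyepieces and slide box measured within about 2 mm of where they started. The arm finished clear, at a height of 0.22 m.

**Check that disagreed:** two tube fits taken while I was pushing gave a false skew of −0.08 to −0.13 rad. I put this down to finger and stop-plate points getting into the fit. With the arm clear, both cameras agreed on −0.025 to −0.028 rad. The final fit's length (109 mm) is short only because I cropped the points before the stop.

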